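# Close a split flow cell for its leak test

### The job

Start the flow cell's leak test: press the black push button on the leak tester fully down and let it come back up. Then pick up the loose upper half of the flow cell, fit its two holes over the two dowel pins of the fixed lower half and press it down against the spring seal until the two halves meet all round with no gap. Finish while still holding the pair pressed shut - do not let go - and leave the cup, the reagent jar and the tube rack where they stand.

Things in the scene. Friction and masses are not known exactly. Their poses are not given: they have to be found in the camera images.
- upper: Loose upper half of the flow cell, grey plastic, 0.12-0.26 kg, lying flat on the bench: plate 96 (x) x 56 (y) x 20 mm with a grip block in its middle, 36 (x) x 22 (y) mm, rising to 56 mm above the origin. Two 12 mm through holes at x = +35 and -35 mm, y = 0. Origin: centre of the plate's underside; z up. Fits either way round (half turn about z).
- lower: Lower half, fixed to the bench: aluminium foot 140 (x) x 80 (y) x 8 mm carrying a grey plastic block 96 (x) x 56 (y) mm, its flat top face 30 mm above the origin, and two upright steel dowels at x = +35 and -35 mm, y = 0. Origin: centre of the foot's underside; z up. Cell shut: upper's origin lies 30 mm above this one, x axes parallel.
- dowel0 (a point): Tip of the dowel at x = +35 mm of the lower half. Each dowel is 10 mm in diameter and rises 18 mm above the block's face; its last 6 mm taper to 4 mm diameter.
- dowel1 (a point): Tip of the other, equal dowel, at x = -35 mm of the lower half.
- seal (a joint): Travel of the round black spring seal (32 mm diameter) between the dowels, m: 0 = free, 4 mm proud of the block's face; 0.004 = pressed flush, the halves touching. It resists with 3 N at first and 9 N when flush, so the upper half's own weight leaves a 4 mm gap; only a push held from above closes it.
- start_top (a point): Centre of the top of the black push button (28 mm diameter, pressed straight down) on the leak tester, a white box 110 x 130 x 60 mm fixed to the bench, with a small dark green display beside the button. The button moves down 6 mm and needs 5 N when fully down; a spring brings it up again.
- start (a joint): Travel of the push button, m: 0 = up, 0.006 = fully down.
- cup: Bystander: white porcelain cup, 64 mm across, 62 mm high. Origin: centre of its underside.
- reagent: Bystander: amber glass jar with a black cap, 64 mm across, 100 mm high. Origin: centre of its underside.
- rack: Bystander: white rack of capped test tubes, 60 (x) x 200 (y) x 93 mm high. Origin: centre of its underside.
There are look-alikes about, which are no part of the job. What is shaped like the upper but yellow is not meant. There is more than one size of the part that bears start_top; the job needs the larger.

How it is judged:
By the outcome, as a careful person would: the job done as asked, in the order asked, and still so for the second after the job is handed in, while the arm keeps its last pose, push and grip.
It also fails if it takes over 48 s, if anything falls off the work surface, if the arm or the gripper's body presses on something with over 40 N, if the wrist force passes 120 N, or if a joint passes its speed limit or range.

### The arm

A 7-joint arm with a two-finger parallel gripper is mounted at the origin on the work surface. World frame = base frame: x ahead of the robot, y to its left, z up, the work surface at z = 0. Lengths are in m, angles in rad, forces in N, time in s.
With the tool pointing down it reaches from about 0.4 to 0.85 m from the base axis. Payload 6.9 kg.
Tool frame: the origin (TCP) lies midway between the tips of the shut fingers; the grasp point (between the pads) lies behind it (ctrl.pinch_z is the z of the grasp point in the tool frame, in m); z points along the fingers, y is the line along which they close (so a half turn about z gives the same grasp; the last joint's range is limited). The gripper opens to 85 mm and grips with 20 to 120 N. Pads are 22 mm wide; open, the fingers measure 114 mm over their backs; the gripper's body (76 mm by 85 mm) begins 54 mm behind the grasp point. The pads swing forward as they close: fully open they stand 13 mm farther back than shut.
Start: joints at [1.401, 0.507, -0.238, 1.5, 0.126, 1.149, -0.155], TCP at [0.17, -0.602, 0.231] pointing down, gripper open.
Joint ranges: [-3.08, 3.08], [-0.24, 2.05], [-1.43, 1.35], [0, 2.5], [-1.52, 4.66], [0.17, 1.96], [-2.89, 2.89]. Speed limits (rad/s): [2.39, 2.39, 3.14, 3.14, 3.14, 3.14, 3.14].

### API

Orientations are given as a unit quaternion [w, x, y, z].
In Python, from station import ctrl, get_state, vision, ticket, models gives the robot as it stands. Calls block until the motion is done:
- ctrl.movep(position, orientation): joint-space move of the TCP to a pose.
- ctrl.movel(position, frame=None, max_speed=0.15): straight line of the TCP; frame=None keeps the orientation; max_speed is the mean speed in m/s.
- ctrl.set_joints(angles): joint-space move.
- ctrl.ungrasp() and ctrl.close_gripper(force=None): open the fingers fully, or close them until they stop; force is the grip in N (None keeps the last).
- ctrl.pause(seconds).
- ctrl.ik(position, orientation): joint angles nearest the present ones, or None.
- get_state(): the state.
- vision.grab_frame(name): name is "scene" or "side" or "wrist"; returns (picture, depth): 480x640x3 uint8, blue, green, red; 480x640 float32, m along the optical axis (not along the pixel's ray), 0 where there is no reading.
- vision.camera_info(name): a dict with "mtx" (3x3 intrinsics, pixels), "R" (3x3) and "t" (3): a world point X has camera coordinates R X + t; the wrist camera has in their place "hand_eye" (4x4, takes a point from camera to tool coordinates, whose origin is the TCP and whose axes are the flange's). Camera axes: x right, y down, z forward; pixel columns grow to the right and rows downward; lengths in m; the calibration is good to about 2 mm. A picture is of the moment at which its call begins: read the wrist's pose just before it. camera_info takes no time and is no camera call.
A pose or a line that the arm cannot do raises ctrl.Unreachable and nothing moves.
- ticket.close_job(): hands the job in; it is judged then, once.
Trained networks look in the newest picture that a camera, given by its name, has taken for a name from the list of things; names that differ only in an ending like _2 or _b are one class to them, and where a whole thing is asked for, a point or a joint stands for the part that bears it (a point fixed in the world has none). Each returns a list of dicts, best first, with "p" (0 to 1); they miss things now and then, are a little off and sometimes report something else, mostly with a low value. They report only what shows in the picture. A call takes as long as a camera call. They do not tell look-alikes from the thing itself.
- models.recognise(camera, target): "point" ([column, row] in pixels, amid what is visible of it).
- models.masks_of(camera, target): "mask" (480x640 bool, what is visible of it) and "point" ([column, row] in pixels, amid what is visible of it).
The state is a dict: "time": time; "qpos": joint angles; "qd": joint speeds; "tau": joint torques, N m; "tcp_pos": TCP position; "eef_rot": TCP orientation; "contact_force": force on the tool from outside, world axes, zero at the start; "wrist_torque": the same for the moment, N m; "width": finger opening in m; "gripper_force": force on a finger pad.
Only numpy, scipy, OpenCV 4.12 (cv2) and the standard library are available. Lean on these libraries where they do the work, as an engineer would, in place of code of your own. Each camera call takes 0.05 s, during which the arm holds its last target. There are 200 camera calls.

## Working session

There is one attempt and no reset: what is moved stays moved. The work goes in short steps, each a Python script; the robot and the scene stay as the last script left them, time stands still between calls to the robot, and variables do not carry over. Pictures are saved under pics/ and viewed, at most 10 in all, crops included, and the job is handed in when it is done.

```bash
ls; mkdir -p pics; cat > h.py <<'E'
import numpy as np, cv2
from station import ctrl, get_state, vision, ticket, models
from scipy.spatial.transform import Rotation as Rn
def cloud(name, d, info=None):
    i=vision.camera_info(name); K=np.array(i["mtx"])
    v,u=np.mgrid[:480,:640]
    P=np.stack([(u-K[0,2])/K[0,0]*d,(v-K[1,2])/K[1,1]*d,d],-1)
    return (P-np.array(i["t"]))@np.array(i["R"])
E
python3 - <<'E'
from h import *
s=get_state(); print({k:np.round(v,3) for k,v in s.items()}, ctrl.pinch_z)
ims=[]
for c in ("scene","side"):
    p,d=vision.grab_frame(c); ims.append(p); np.savez(f"pics/{c}.npz",p=p,d=d)
    W=cloud(c,d); print(c, np.round(vision.camera_info(c)["t"],3))
    for t in ("upper","lower","start_top","cup","reagent","rack","dowel0"):
        for r in models.masks_of(c,t):
            m=r["mask"]&(d>0); w=W[m]
            if len(w)<10: print(c,t,r["p"],r["point"]);continue
            print(c,t,round(r["p"],2),np.round(r["point"]),m.sum(),"med",np.round(np.median(w,0),3),"lo",np.round(np.percentile(w,2,0),3),"hi",np.round(np.percentile(w,98,0),3))
    cv2.imwrite(f"pics/{c}.png",p)
E
```

```text
pics
{'time': np.float64(0.0), 'qpos': array([ 1.401,  0.508, -0.238,  1.501,  0.126,  1.149, -0.155]), 'qd': array([-0.001, -0.001,  0.001,  0.001,  0.002, -0.001,  0.001]), 'tau': array([-0.0000e+00, -6.2061e+01, -2.1870e+00, -2.4966e+01,  1.3000e-02,
        1.2000e-02,  0.0000e+00]), 'tcp_pos': array([ 0.169, -0.601,  0.23 ]), 'eef_rot': array([-0.001,  0.991,  0.137, -0.   ]), 'contact_force': array([-0.054,  0.571,  0.069]), 'wrist_torque': array([ 0.005, -0.004, -0.009]), 'gripper_force': np.float64(0.0), 'width': np.float64(0.085)} -0.0187
scene [-0.098 -0.422  1.597]
scene upper 0.77 [257. 270.] 929 med [ 0.53  -0.258  0.021] lo [ 0.471 -0.295  0.004] hi [ 0.569 -0.217  0.059]
scene upper 0.57 [248. 225.] 722 med [ 0.392 -0.232  0.021] lo [ 0.331 -0.258  0.006] hi [ 0.426 -0.203  0.059]
scene lower 0.95 [414. 203.] 1341 med [0.484 0.194 0.025] lo [0.404 0.163 0.003] hi [0.538 0.24  0.04 ]
scene start_top 0.36 [312. 181.] 30 med [ 0.353 -0.033  0.06 ] lo [ 0.344 -0.039  0.055] hi [ 0.364 -0.025  0.063]
scene cup 0.95 [448. 282.] 787 med [0.735 0.155 0.038] lo [0.695 0.119 0. 
[... 1102 characters left out ...]
] lo [ 0.345 -0.038  0.053] hi [ 0.361 -0.021  0.061]
side start_top 0.34 [273. 391.] 3296 med [0.462 0.212 0.025] lo [0.403 0.165 0.004] hi [0.536 0.245 0.037]
side cup 0.87 [175. 300.] 1061 med [0.745 0.148 0.04 ] lo [0.711 0.12  0.004] hi [0.769 0.179 0.064]
side cup 0.24 [446. 169.] 1874 med [ 0.378 -0.448  0.063] lo [ 0.336 -0.594  0.001] hi [ 0.429 -0.393  0.095]
side reagent 0.69 [250. 210.] 1125 med [ 0.726 -0.123  0.072] lo [ 0.707 -0.162  0.005] hi [ 0.761 -0.108  0.103]
side rack 0.83 [445. 170.] 1793 med [ 0.378 -0.446  0.063] lo [ 0.337 -0.584  0.005] hi [ 0.428 -0.393  0.095]
side dowel0 0.74 [274. 391.] 3294 med [0.463 0.212 0.025] lo [0.403 0.166 0.005] hi [0.538 0.245 0.037]
```

View pics/scene.png

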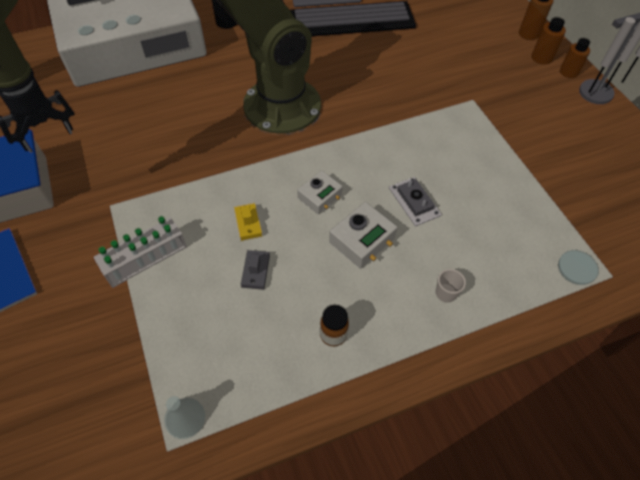

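View pics/side.png

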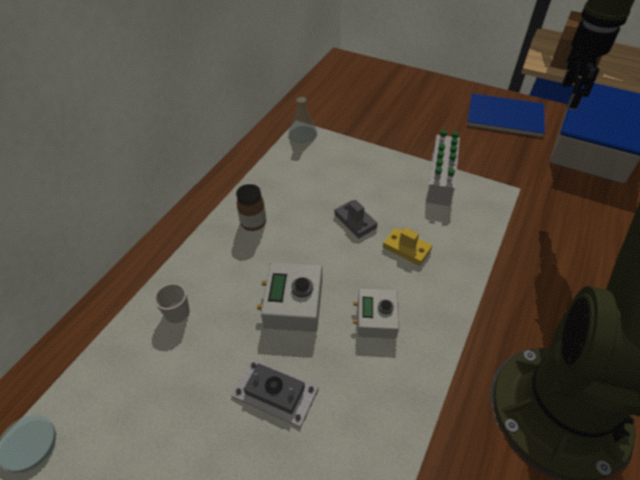

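The scene picture shows the grey upper at (257,270) and its yellow look-alike at (248,224). The large tester's button is at (358,221), the small tester is at (321,191), and the lower half is at (415,200). The side picture agrees: large button at (302,287), grey upper at (356,217). Next I'll refine the positions from the depth data.

```bash
cat > a.py <<'E'
from h import *
def rect(P):
    r=cv2.minAreaRect((P[:,:2]*1000).astype(np.float32)); (c,(w,h),a)=r
    if w<h: w,h,a=h,w,a+90
    return np.round([c[0],c[1],w,h,(a+90)%180-90],1)
L={c:np.load(f"pics/{c}.npz") for c in("scene","side")}
W={c:cloud(c,L[c]["d"]) for c in L}
def sel(c,x0,x1,y0,y1,z0,z1):
    w=W[c].reshape(-1,3); m=(L[c]["d"].ravel()>0)&(w[:,0]>x0)&(w[:,0]<x1)&(w[:,1]>y0)&(w[:,1]<y1)&(w[:,2]>z0)&(w[:,2]<z1); return w[m]
for n,b in dict(upplate=(.44,.6,-.32,-.19,.015,.025),upblock=(.44,.6,-.32,-.19,.05,.062),lowfoot=(.38,.56,.12,.28,.005,.012),lowblk=(.38,.56,.12,.28,.026,.034),lowall=(.38,.56,.12,.28,.005,.05),
  box=(.42,.62,-.1,.1,.054,.066),btn=(.46,.56,-.04,.07,.072,.1)).items():
    for c in L:
        P=sel(c,*b)
        if len(P)>5: print(n,c,len(P),rect(P),np.round(np.median(P,0),4), round(P[:,2].max(),4))
E
python3 a.py
```

```text
upplate scene 602 [ 518.3 -254.8   99.5   57.   -26.4] [ 0.5289 -0.257   0.0208] 0.025
upplate side 509 [ 520.2 -252.7   99.2   58.4  -26.3] [ 0.5059 -0.2438  0.0203] 0.0246
upblock scene 138 [ 518.2 -254.6   37.5   22.   -27.8] [ 0.5205 -0.255   0.0562] 0.0605
upblock side 125 [ 519.5 -252.8   37.3   24.6  -22.1] [ 0.518  -0.2515  0.0556] 0.0604
lowfoot scene 546 [470.8 199.9 177.8 157.4  -0.6] [0.5029 0.1801 0.0082] 0.012
lowfoot side 1367 [ 4.758e+02  1.987e+02  1.604e+02  1.523e+02 -1.000e-01] [0.4498 0.2209 0.0086] 0.012
lowblk scene 535 [469.4 202.7 100.2  60.2   4.1] [0.4734 0.1997 0.0307] 0.034
lowblk side 1375 [471.1 204.3  96.8  56.8   3.8] [0.4683 0.2081 0.0305] 0.034
lowall scene 1388 [470.8 199.9 177.8 157.4  -0.6] [0.4822 0.1943 0.0225] 0.0491
lowall side 3255 [ 4.758e+02  1.987e+02  1.604e+02  1.523e+02 -1.000e-01] [0.4634 0.212  0.026 ] 0.0491
box scene 1778 [533.4  21.2 133.1 111.  -67.2] [0.5429 0.0194 0.0607] 0.066
box side 2598 [534.5  22.6 131.8 110.  -67.4] [0.5369 0.0354 0.0606] 0.0659
btn scene 169 [514.   12.4  41.7  38.9 -24.7] [0.5177 0.011  0.0788] 0.0869
btn side 236 [516.2  15.5  41.2  39.3 -70.3] [0.5141 0.0183 0.08  ] 0.0864
```

```bash
cat >> h.py <<'E'
def q(deg):
    r=(Rn.from_euler('z',deg,degrees=True)*Rn.from_euler('x',180,degrees=True)).as_quat(); return [float(r[3]),*map(float,r[:3])]
def rect(P):
    r=cv2.minAreaRect((P[:,:2]*1000).astype(np.float32)); (c,(w,h),a)=r
    if w<h: w,h,a=h,w,a+90
    return np.round([c[0],c[1],w,h,(a+90)%180-90],1)
def wrist(name=None):
    s=get_state(); p,d=vision.grab_frame("wrist")
    i=vision.camera_info("wrist"); K=np.array(i["mtx"]); H=np.array(i["hand_eye"])
    e=s["eef_rot"]; T=np.eye(4); T[:3,:3]=Rn.from_quat([e[1],e[2],e[3],e[0]]).as_matrix(); T[:3,3]=s["tcp_pos"]
    T=T@H; v,u=np.mgrid[:480,:640]
    P=np.stack([(u-K[0,2])/K[0,0]*d,(v-K[1,2])/K[1,1]*d,d],-1)@T[:3,:3].T+T[:3,3]
    P[d<=0]=np.nan
    if name: cv2.imwrite(f"pics/{name}.png",p); np.savez(f"pics/{name}.npz",p=p,P=P,T=T,K=K)
    return p,P
def box(P,x0,x1,y0,y1,z0,z1):
    w=P.reshape(-1,3); return w[(w[:,0]>x0)&(w[:,0]<x1)&(w[:,1]>y0)&(w[:,1]<y1)&(w[:,2]>z0)&(w[:,2]<z1)]
E
python3 - <<'E'
from h import *
i=vision.camera_info("wrist"); print(np.round(i["hand_eye"],3), np.round(i["mtx"],1))
for a,pos in ((-26.5,(.519,-.254,.05)),(4,(.47,.203,.07)),(4,(.515,.014,.08)),(4,(.47,.203,.27)),(4,(.515,.014,.27))):
    j=ctrl.ik(pos,q(a)); print(None if j is None else np.round(j,2))
ctrl.movep([.49,.13,.28],q(4)); print(get_state()["time"])
p,P=wrist("w1")
for n,b in dict(lowblk=(.38,.56,.12,.28,.026,.034),box=(.42,.62,-.1,.1,.054,.066),btn=(.46,.56,-.04,.07,.072,.1),btntop=(.46,.56,-.04,.07,.08,.1),dow=(.4,.54,.15,.25,.04,.06)).items():
    w=box(P,*b)
    if len(w)>5: print(n,len(w),rect(w),np.round(np.median(w,0),4))
ctrl.close_gripper(20); print(get_state()["time"])
E
```

```text
[[-0.    -0.949 -0.316  0.082]
 [ 1.    -0.    -0.    -0.001]
 [-0.    -0.316  0.949 -0.143]
 [ 0.     0.     0.     1.   ]] [[386.    0.  322.4]
 [  0.  386.  237.8]
 [  0.    0.    1. ]]
[ 0.48  0.63 -0.1   1.84  0.1   0.67 -1.71]
[-0.07  0.58 -0.59  2.    0.49  0.7  -2.46]
[ 0.21  0.54 -0.43  1.98  0.34  0.69 -1.93]
[ 0.32  0.5  -1.21  1.72  0.49  1.27 -2.5 ]
[ 0.47  0.37 -0.78  1.72  0.28  1.17 -1.88]
3.6167
lowblk 4254 [471.7 205.8  96.2  56.3   3.9] [0.4762 0.2045 0.0301]
box 14683 [534.9  23.8 129.8 110.3 -67.3] [0.5444 0.0298 0.0601]
btn 1199 [516.8  16.2  42.2  41.2 -85.9] [0.518 0.018 0.081]
btntop 694 [516.7  16.1  26.4  26.  -87.5] [0.5172 0.0166 0.0819]
dow 154 [471.6 205.7  79.1   9.9   3.4] [0.5028 0.2053 0.0447]
4.4333
```

View pics/w1.png

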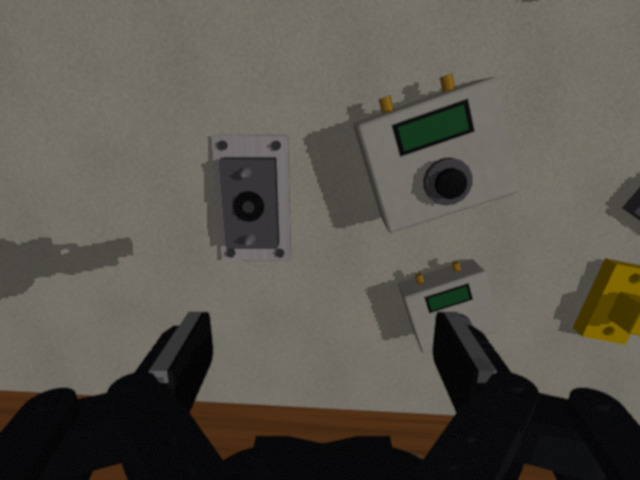

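```bash
python3 - <<'E'
from h import *
P=np.load("pics/w1.npz")["P"]; w=box(P,.46,.57,-.04,.07,.05,.1)
r=np.hypot(w[:,0]-.5167,w[:,1]-.0162)*1000
for a in range(0,28,2):
    m=(r>=a)&(r<a+2); print(a,m.sum(),np.round(np.percentile(w[m,2],[10,50,90]),4))
E
```

```text
0 14 [0.0811 0.0819 0.0828]
2 49 [0.0813 0.0821 0.0829]
4 81 [0.0812 0.0822 0.0831]
6 106 [0.081  0.0822 0.0829]
8 148 [0.0812 0.0822 0.0832]
10 166 [0.0809 0.0819 0.0829]
12 275 [0.0723 0.0798 0.0819]
14 137 [0.0709 0.0719 0.0728]
16 231 [0.0711 0.0719 0.0729]
18 288 [0.0709 0.072  0.0729]
20 429 [0.0605 0.0707 0.0724]
22 198 [0.0591 0.0601 0.061 ]
24 263 [0.0589 0.0599 0.0609]
26 374 [0.0591 0.06   0.0611]
```

The collar is 10 mm below the button top, so the 6 mm stroke is clear. I'll press until I feel the end stop.

```bash
python3 - <<'E'
from h import *
ctrl.movep([.5167,.0162,.11],q(4))
f0=np.array(get_state()["contact_force"])
ctrl.movel([.5167,.0162,.084],max_speed=.06)
z=.084
while z>.070:
    z-=.002; ctrl.movel([.5167,.0162,z],max_speed=.04)
    s=get_state(); f=s["contact_force"][2]-f0[2]; print(round(z,4),round(s["tcp_pos"][2],4),round(f,1),round(s["time"],2))
    if f>11: break
ctrl.pause(.2); s=get_state(); print(s["tcp_pos"],s["contact_force"]-f0)
ctrl.movel([.5167,.0162,.12],max_speed=.12)
p,P=wrist("w2"); w=box(P,.50,.53,0,.03,.07,.1); print(len(w),np.median(w,0) if len(w) else 0)
print(get_state()["time"])
E
```

```text
0.082 0.0822 -0.2 6.11
0.08 0.0801 2.0 6.36
0.078 0.0781 3.6 6.61
0.076 0.0761 5.1 6.86
0.074 0.0757 24.7 7.11
[0.51705644 0.01634725 0.07575144] [-5.55760809 -1.36503959 24.11472441]
2701 [0.51977559 0.01549228 0.08146606]
7.8917
```

The button reached its end stop at 0.0757 m (24 N) and came back up. Next, the upper half.

```bash
python3 - <<'E'
from h import *
ctrl.movep([.505,-.25,.19],q(-26)); ctrl.ungrasp()
p,P=wrist("w3"); print(get_state()["time"])
for n,b in dict(upplate=(.44,.6,-.32,-.19,.015,.025),upblock=(.44,.6,-.32,-.19,.05,.062)).items():
    w=box(P,*b)
    if len(w)>5: print(n,len(w),rect(w),np.round(np.median(w,0),4))
E
```

```text
9.7917
upplate 5972 [ 520.1 -252.7   96.5   56.   -27.1] [ 0.5286 -0.2561  0.02  ]
upblock 1426 [ 520.1 -253.    36.3   21.5  -27. ] [ 0.5214 -0.2534  0.0559]
```

View pics/w3.png

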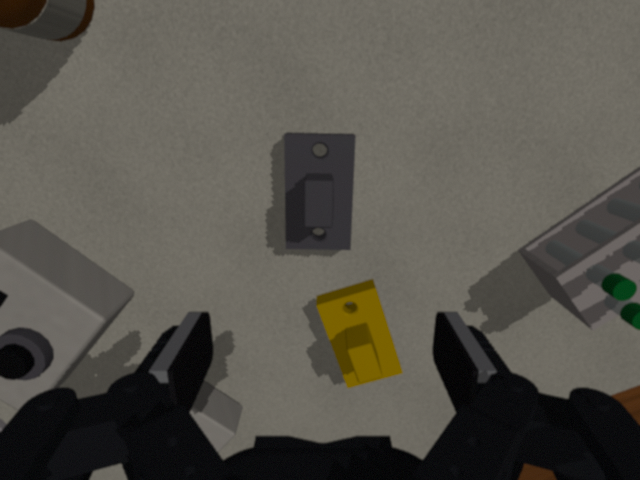

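The picture shows the grey upper with its holes at (320,150) and (319,233) and its block at (319,200), in line with the tool. Grasping it now.

```bash
python3 - <<'E'
from h import *
c=[.5201,-.2528]
ctrl.movep([*c,.10],q(-27)); ctrl.movel([*c,.025],max_speed=.12)
f0=np.array(get_state()["contact_force"]); print(f0)
ctrl.close_gripper(80); s=get_state(); print(s["width"],s["gripper_force"],s["tcp_pos"],s["time"])
ctrl.movel([*c,.13],max_speed=.15)
p,P=wrist("w4"); s=get_state(); print(s["width"],s["tcp_pos"],s["contact_force"]-f0,s["time"])
# upper in tool coordinates
e=s["eef_rot"]; R=Rn.from_quat([e[1],e[2],e[3],e[0]]).as_matrix()
t=(P.reshape(-1,3)-s["tcp_pos"])@R
zs=t[(abs(t[:,0])<.07)&(abs(t[:,1])<.04)]; 
for lo,hi in((-.04,-.025),(0,.012),(.02,.03)):
    w=zs[(zs[:,2]>lo)&(zs[:,2]<hi)]
    if len(w)>20: print(lo,len(w),np.round(np.median(w,0),4),rect(w))
E
```

```text
[-0.01199044 -0.19946729 -0.12122022]
0.020997214896906435 79.34272527694702 [ 0.52037535 -0.25289793  0.02542806] 11.6333
0.02093559399640525 [ 0.51924466 -0.25274887  0.12878667] [ 0.22480873  0.76409899 -1.84122349] 12.5333
-0.04 8118 [ 0.0065 -0.0012 -0.0308] [  2.3  -3.7  42.3  41.  -60.2]
0 12570 [ 0.0292 -0.0009  0.0052] [ 0.1 -1.2 96.9 56.3  0.2]
0.02 448 [ 0.048  -0.0013  0.0229] [ 38.6  -1.   56.   19.7 -89.6]
```

View pics/w4.png

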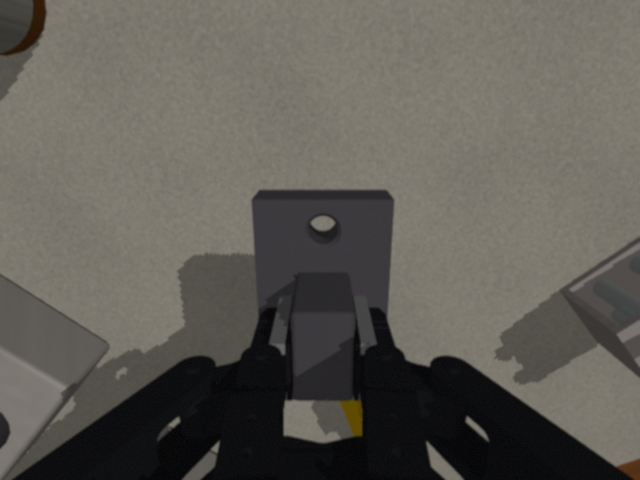

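The upper is held square, with 0.2° of yaw in the tool frame. Next I'll carry it over and look at the lower half again at close range with the part in hand.

```bash
python3 - <<'E'
from h import *
ctrl.movel([.51,-.22,.16],max_speed=.2)
a=np.radians(4); off=.1*np.array([np.cos(a),np.sin(a)])
ctrl.movep([.4717-off[0],.2046-off[1],.13],q(4)); ctrl.pause(.2)
p,P=wrist("w5"); s=get_state(); print(s["tcp_pos"],s["eef_rot"],s["time"])
for n,b in dict(lowblk=(.38,.56,.12,.28,.026,.034),face=(.38,.56,.12,.28,.03,.0355),dow=(.4,.54,.15,.25,.038,.06)).items():
    w=box(P,*b)
    if len(w)>5: print(n,len(w),rect(w),np.round(np.median(w,0),4))
e=s["eef_rot"]; R=Rn.from_quat([e[1],e[2],e[3],e[0]]).as_matrix()
t=(P.reshape(-1,3)-s["tcp_pos"])@R
w=t[(abs(t[:,0])<.07)&(abs(t[:,1])<.04)&(t[:,2]>0)&(t[:,2]<.012)]; print("upper in tool",len(w),rect(w),np.median(w,0))
E
```

```text
[0.37235547 0.19714482 0.12995761] [ 1.07171806e-05  9.99415902e-01  3.41738733e-02 -1.83659446e-05] 14.775
lowblk 13274 [467.5 205.5  87.6  56.2   3.9] [0.4707 0.2054 0.0301]
face 8798 [467.4 205.4  86.9  55.6   3.9] [0.4713 0.2057 0.0308]
dow 483 [469.9 205.7  76.2   9.9   3.8] [0.5017 0.2057 0.0445]
upper in tool 12602 [ 0.8 -0.7 96.5 56.3 -0. ] [ 0.0298393  -0.00061037  0.0053935 ]
```

View pics/w5.png

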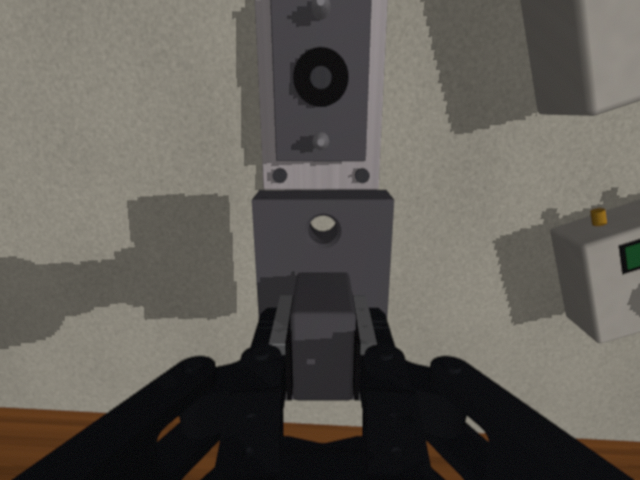

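The picture shows the near dowel at (321,141), the far one at (322,10) and the near hole at (323,227), all in line. Relative to the part as seen in hand, the TCP target is about (0.4710, 0.2050) at 3.9°. Hover, then lower with force monitoring.

```bash
python3 - <<'E'
from h import *
g=np.array([.4710,.2050]); Q=q(3.9)
ctrl.movel([*g,.13],max_speed=.15); ctrl.movep([*g,.080],Q); ctrl.pause(.2)
s=get_state(); f0=np.array(s["contact_force"]); cmd=g+(g-s["tcp_pos"][:2]); print(s["tcp_pos"],s["time"],f0)
z=.080
while z>.057:
    z-=.002; ctrl.movel([*cmd,z],max_speed=.04)
    s=get_state(); f=s["contact_force"]-f0; print(round(z,4),np.round(s["tcp_pos"],4),np.round(f,1),np.round(s["wrist_torque"],2),round(s["time"],2))
    if f[2]>(8 if z>.0605 else 25) or np.hypot(*f[:2])>12: break
E
```

```text
[0.47154728 0.20570575 0.08160499] 16.1 [ 2.59006952e-04  7.29281589e-02 -2.59704401e+00]
0.078 [0.4706 0.2041 0.0784] [-0.3  0.3  0. ] [-0.04  0.05 -0.04] 16.35
0.076 [0.4704 0.2042 0.0759] [-0.8 -0.9  1.4] [ 0.06 -0.02  0.03] 16.6
0.074 [0.4704 0.2042 0.0738] [ 0.1 -0.3  0.2] [-0.03  0.06  0.01] 16.85
0.072 [0.4704 0.2043 0.0719] [0.5 0.3 1. ] [ 0.03 -0.01 -0.02] 17.1
0.07 [0.4704 0.2042 0.0699] [ 0.5 -0.5  0.9] [-0.    0.02  0.01] 17.35
0.068 [0.4704 0.2042 0.0679] [ 0.4 -1.1 -0.1] [-0.    0.01  0.01] 17.6
0.066 [0.4704 0.2042 0.0659] [ 0.7  0.2 -0.3] [ 0.   -0.   -0.07] 17.85
0.064 [0.4704 0.2043 0.0639] [-0.7  0.4  0.2] [ 0.02 -0.01  0.03] 18.1
0.062 [0.4704 0.2042 0.0619] [-0.4  0.   1.3] [ 0.03 -0.05 -0.03] 18.35
0.06 [0.4704 0.2043 0.0599] [ 1.1 -1.2  0.2] [-0.05 -0.02 -0.04] 18.6
0.058 [0.4706 0.2044 0.0582] [-0.7 -0.4  5.5] [-0.14  0.12  0.01] 18.85
0.056 [0.4706 0.2044 0.0562] [-0.9 -1.1  8.4] [-0.21  0.18  0.  ] 19.1
```

It slid over both dowels with no side force and is now on the seal. Now I'll press it shut.

```bash
python3 - <<'E'
from h import *
f0=-2.6; z=.056; cmd=[.47045,.2043]
while z>.051:
    z-=.0005; ctrl.movel([*cmd,z],max_speed=.02); ctrl.pause(.1)
    s=get_state(); f=s["contact_force"][2]-f0; print(round(z,4),np.round(s["tcp_pos"],4),np.round(s["contact_force"],1),np.round(s["wrist_torque"],2),round(s["time"],2))
    if f>24: break
ctrl.pause(.5); s=get_state(); print(s["tcp_pos"],s["contact_force"],s["width"],s["gripper_force"],s["time"])
sc,d=vision.grab_frame("side"); W=cloud("side",d)
for n,b in dict(plate=(.38,.56,.14,.26,.042,.056),).items():
    w=box(W,*b); print(n,len(w),rect(w),np.median(w,0))
x,d2=vision.grab_frame("scene")
cv2.imwrite("pics/end.png",cv2.resize(sc[330:450,190:350],(800,600),interpolation=cv2.INTER_CUBIC))
E
```

```text
0.0555 [0.4706 0.2044 0.0558] [-1.4 -1.3  6.1] [-0.27  0.27 -0.01] 19.45
0.055 [0.4706 0.2044 0.0554] [-2.1 -0.8  6.9] [-0.28  0.37 -0.05] 19.8
0.0545 [0.4706 0.2044 0.0554] [-2.5 -2.9 12.8] [-0.5   0.63 -0.01] 20.15
0.054 [0.4706 0.2044 0.0554] [-4.2 -4.1 19.5] [-0.76  0.95 -0.04] 20.5
0.0535 [0.4706 0.2044 0.0553] [-4.4 -4.1 25.7] [-0.95  1.29  0.04] 20.85
[0.47061848 0.20441234 0.05533542] [-5.89258836 -5.68340091 24.20113124] 0.020879518164122306 82.55680203437805 21.35
plate 789 [470.7 203.8  97.2  57.8   4.3] [0.44246585 0.20910886 0.05014608]
```

View pics/end.png

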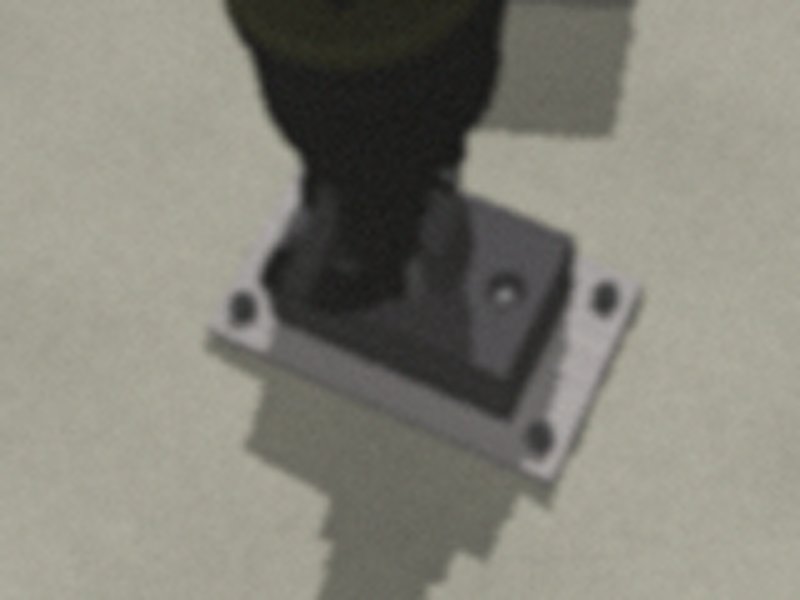

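The plate top measures 50.1 mm, which is the shut height (30 + 20), and the stop is hard. I'll check the tilt, then hand in.

```bash
python3 - <<'E'
from h import *
d=vision.grab_frame("side")[1]; W=cloud("side",d)
p=box(W,.42,.52,.17,.24,.046,.054); A=np.c_[p[:,:2]-[.4716,.2046],np.ones(len(p))]
for _ in range(3):
    c=np.linalg.lstsq(A,p[:,2],rcond=None)[0]; k=abs(A@c-p[:,2])<.002; A,p=A[k],p[k]
print("slope",c[:2],"z0",c[2],len(p)); s=get_state(); print(s["contact_force"],s["time"])
if abs(c[:2]).max()<.015 and abs(c[2]-.05)<.0012: print(ticket.close_job())
E
```

```text
slope [ 0.00588673 -0.00750971] z0 0.05048291689610657 594
[-5.75400354 -5.92437043 26.90894878] 21.5
the job is handed in; nothing more can be done
None
```

I pressed the large tester's button fully down and it came back up, then fitted the upper half over both dowels. I handed the job in at 21.5 s with the arm still gripping and pressing the cell shut at about 27 N. The plate top measured 50.5 mm against 50 mm when shut, with under 0.5° of tilt, which is within camera error; I didn't go near the cup, jar or rack.

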